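# Push a casting mould home in its clamping frame and snap the toggle clamp shut

## Task

The closed two-part casting mould stands on the plywood clamping board, not yet pushed in. With gentle pushes of the fingers only (pinch and lift nothing), push the mould along the side fence until it is fully home against the end stop, then push the toggle clamp's black-gripped lever over and down past its dead point until it snaps and stays locked, with the rubber pad holding the mould tight against the fence. Leave the mould upright on the board, the other things where they are, and the hand clear.

Things in the scene. Friction and masses are not known exactly. Their poses are not given: they have to be found in the camera images.
- clamp_board: Fixed plywood board, 175 (its x) x 235 (its y) x 12 mm; origin on the table under it, z up. Its x is the way the mould is pushed in (away from the robot, yaw within 0.3 rad), its y points toward the clamp's lever. On it stand a pale wooden fence, an end stop and a steel straight-line toggle clamp (sleeve, plunger, link, lever) whose axis runs along y at x = +25 mm, 44 mm above the table.
- mould_center (a point): Centre of the loose mould: off-white halves between brown wooden boards, pour hole on top, 0.2 to 0.45 kg. 70 mm long (its x, the way it slides), 52 thick (its y), 60 high; it stands on the board, this point 42 mm above the table. Starts 40 to 75 mm short of the end stop, 5 to 10 mm off the fence, turned up to 0.09 rad. It slides at 1 to 4 N; pushed over 30 mm above the board it may tip.
- seat (a point): Where mould_center is when the mould is home: its far end against the end stop and its side against the fence; axes as clamp_board, fixed to it. The side fence (16 mm thick, 46 high, 130 long) has its inner face 26 mm to -y of this point; the end stop (34 mm high) has its near face 35 mm to +x.
- clamp_pad: Round black rubber pad, 28 mm wide, on the plunger's end; origin at the centre of its face. Open, its face stands about 16 mm clear of a mould that is home; it moves along the board's -y as the lever is pushed, and presses the mould against the fence.
- clamp_lever (a joint): The lever's angle (rad): 0 open (grip up, leaning 13 degrees away from the mould), growing as it swings over toward the board's -y (toward the mould) and down. With a mould home the pad meets it at about 0.55 and the push stiffens (up to 5 N at the grip); dead point 1.05, then it snaps to its stop at 1.19 (locked). Let go after the pad has met the mould but before 1.05, it springs back some way.
- lever_pivot (a point): The lever's hinge, on the clamp's axis, 44 mm above the table; hinge line along the board's x. Fixed to the board.
- lever_end (a point): Centre of the round end of the lever's black grip, a bar 18 mm thick, 48 mm long, running from here toward the hinge. Moves on a 117.5 mm circle about lever_pivot, square to the board's x; seen from the pivot it lies (1.655 - joint value) rad above the board's -y (open 161 mm, locked 97 mm above the table). The grip itself points (1.80 - joint value) rad above -y. The steel below it is narrower.
- glue_bottle: Bystander: slim glue bottle with a needle, 118 mm high, on the table beyond the board; origin at its foot.
- paint_pot: Bystander: small flip-top paint pot, 35 x 31 x 40 mm, on the table to the right of the fence; origin at its foot.
- cannon_casting: Bystander: bare metal cannon barrel, 14 x 50 x 7 mm, lying on the table to the right of the fence; origin under its middle.
- miniature: Bystander: small grey figure on a round 25 mm foot, 41 mm high, on the table to the left of the board's near corner; origin at its foot.
- mould: The same mould; origin under its centre, at its foot.
Not all that is in view belongs to the job. Of the things that look like the mould, the smallest one is meant.

How it is judged:
On the way, in this order (a step that is already met when the one before it is completed fails the run):
1. the mould is pushed home against the end stop, the lever not yet past its dead point (x of mould_center in the frame of seat between -0.003 and 0.003 m and y of mould_center in the frame of seat between -0.014 and 0.014 m and value of joint clamp_lever below 1 rad), for 0.2 s.
2. the lever is past its dead point and locked, the pad pressing on the mould (value of joint clamp_lever above 1.14 rad and contact force between clamp_pad and mould above 15 N), for 0.2 s.
At the end, for the whole second after the job is handed in: The mould stands upright on the board, home against the end stop and the fence (within 3.5 mm each way, square within 0.05 rad); the lever stays locked past its dead point (joint above 1.14) and the pad presses the mould with more than 15 N, with the hand away (all of step 2 and x of mould_center in the frame of seat between -0.0035 and 0.0035 m and y of mould_center in the frame of seat between -0.0035 and 0.0035 m and z of mould_center in the frame of seat between -0.004 and 0.004 m and angle between the x axis of mould_center and the x axis of seat, either way round below 0.05 rad and angle between mould_center's own z axis and vertical below 0.05 rad); the robot touches nothing.
It fails at once if the mould is lifted off the board (z of mould_center in the frame of seat above 0.008 m).
It fails at once if the mould is tipped (angle between mould_center's own z axis and vertical above 0.3 rad).
It fails at once if a bystander is pushed away, knocked over or picked up (distance of any of glue_bottle, paint_pot, cannon_casting, miniature from where it was at the start of the episode above 0.02 m or angle between any of glue_bottle, paint_pot, cannon_casting, miniature's own z axis and vertical above 0.5 rad).
It fails at once if the mould, or the board with its clamp, is pinched or pushed roughly by the fingers (contact force between the fingers and mould above 35 N or contact force between the fingers and clamp_board above 35 N).
It also fails if it takes over 54 s, if anything falls off the work surface, if the arm or the gripper's body presses on something with over 40 N, if the wrist force passes 120 N, or if a joint passes its speed limit or range.

## Robot

A 6-joint arm with a two-finger parallel gripper is mounted at the origin on a cart in front of the work surface, level with it; the furniture and walls round the work are solid. World frame = base frame: x ahead of the robot, y to its left, z up, the work surface at z = 0. Lengths are in m, angles in rad, forces in N, time in s.
With the tool pointing down it reaches from about 0.325 to 0.775 m from the base axis. Payload 5.5 kg.
Tool frame: the origin (TCP) lies at the very end of the fingers, on their centre line; the grasp point (between the pads) lies 19 mm behind it; z points along the fingers, y is the line along which they close (so a half turn about z gives the same grasp; the last joint's range is limited). The gripper opens to 85 mm and grips with 20 to 120 N. Pads are 22 mm wide; open, the fingers measure 114 mm over their backs; the gripper's body (76 mm by 85 mm) begins 54 mm behind the grasp point. The pads swing forward as they close: fully open they stand 13 mm farther back than shut.
Start: joints at [-1.24, 0.091, 1.231, -0, 1.82, -0.057], TCP at [0.227, -0.555, 0.231] pointing down, gripper open.
Joint ranges: [-2.87, 2.87], [-0.86, 2.18], [0.17, 2.46], [-1.51, 4.65], [0.06, 2.69], [-2.65, 2.65]. Speed limits (rad/s): [2.57, 2.57, 3.01, 3.14, 3.14, 3.14].

## Interface

Orientations are given as [roll, pitch, yaw] about the fixed x, y, z axes, in that order (R = Rz(yaw) Ry(pitch) Rx(roll)).
In Python, from rig import robot gives the robot as it stands.
- The arm moves only by the tool carry_out, never from a script. Its arguments are lists of equal length, an entry for each row: "fingers": the finger opening in cm, from 0 to 8.54; "travel": the shift along the tool's x, y, z in cm, a list of three; "angular": the turn, a rotation vector about the tool's x, y, z in degrees, a list of three. In form: {"fingers": [fingers, ...], "travel": [[x, y, z], ...], "angular": [[rx, ry, rz], ...]}. A call has 1 to 20 rows; each row is the pose to reach, as a shift and turn from the pose commanded when the call began, along the tool's axes at that moment; what a row does not reach only later rows make up. A row lasts 1/10 s, in which the tool goes at most 50 mm and 8.59 degrees, less where a joint would pass 70% of its speed; a pose out of reach is approached as far as the arm can. A call with a gripper value outside its range is refused whole. The fingers move at their own pace and stop on an object; "newtons" is the grip in N (left out, the last holds). Time passes only in rows, so rows that repeat a pose let the fingers close. It gives the time, the measured TCP pose, the force, the opening and the grip force at its end, in the units of the state.
- robot.get_state(): the state, without advancing time (a new reading comes with each control period).
- robot.get_image(name): name is "side" or "top" or "wrist"; returns the picture (384x512x3 uint8, red, green, blue); there is no depth.
- robot.calibration(name): a dict with "fx", "fy", "cx", "cy" (pixels), "dist_coeffs" ([k1, k2, p1, p2, k3] as OpenCV has them; the pictures are not rectified), "R" (3x3) and "t" (3): a world point X has camera coordinates R X + t. Camera axes: x right, y down, z forward; pixel columns grow to the right and rows downward; lengths in m; the calibration is good to about 2 mm. A picture is of the moment at which its call begins: read the wrist's pose just before it. calibration takes no time and is no camera call; for the wrist camera it gives the pose at the moment of the call.
- robot.job_done(): hands the job in; it is judged then, once.
The state is a dict: "t": time; "joint_positions": joint angles; "qvel": joint speeds; "effort": joint torques, N m; "position": TCP position; "eef_rot": TCP orientation; "contact_force": force on the tool from outside, world axes, zero at the start; "moment": the same for the moment, N m; "width": opening from 0.0 (shut) to 1.0 (fully open); "finger_force": force on a finger pad.
Only numpy, scipy, OpenCV 4.12 (cv2) and the standard library are available. Lean on these libraries where they do the work, as an engineer would, in place of code of your own. Each camera call takes 0.05 s, during which the arm holds its last target. There are 200 camera calls.

## Working session

There is one attempt and no reset: what is moved stays moved. The work goes in short steps, Python scripts to look and compute and a tool call to move; the robot and the scene stay as the last step left them, time stands still between calls to the robot, and variables do not carry over. Pictures are saved under pics/ and viewed, at most 10 in all, crops included, and the job is handed in when it is done.

Besides the shell and the picture viewer there is one more tool, called as a command line: name --argument value ..., lists and objects as JSON in quotes. carry_out: Moves the arm, as the interface text tells. Its arguments: {"type":"object","properties":{"fingers":{"type":"array","items":{"type":"number"}},"travel":{"type":"array","items":{"type":"array","items":{"type":"number"}}},"angular":{"type":"array","items":{"type":"array","items":{"type":"number"}}},"newtons":{"type":"number"}},"required":["fingers","travel","angular"]}

```bash
mkdir -p pics
python3 - <<'E'
from rig import robot
import cv2,numpy as np
for n in("side","top"):
    im=robot.get_image(n); cv2.imwrite(f"pics/{n}0.png",im[:,:,::-1])
    c=robot.calibration(n); print(n,{k:np.round(v,3).tolist() for k,v in c.items()})
s=robot.get_state();print(s)
E
```

```text
side {'fx': 488.89, 'fy': 488.89, 'cx': 252.756, 'cy': 178.471, 'dist_coeffs': [-0.031, 0.0, 0.0, 0.0, 0.0], 'R': [[0.994, -0.107, -0.008], [-0.073, -0.62, -0.781], [0.078, 0.777, -0.625]], 't': [-0.567, 0.139, 1.215]}
top {'fx': 479.412, 'fy': 479.412, 'cx': 247.528, 'cy': 188.648, 'dist_coeffs': [-0.118, 0.0, 0.0, 0.0, 0.0], 'R': [[0.02, -1.0, 0.016], [-0.984, -0.022, -0.175], [0.175, -0.012, -0.984]], 't': [0.003, 0.576, 1.323]}
{'t': 0.1, 'joint_positions': array([-1.23973992e+00,  9.17917846e-02,  1.23179473e+00,  1.21591032e-05,
        1.81982775e+00, -5.66882419e-02]), 'qvel': array([ 0.00038562, -0.00150356, -0.00335842,  0.00030763,  0.00080365,
       -0.00038422]), 'effort': array([ 2.95544989e-03, -4.60217929e+01, -4.19219220e+01, -5.78602203e-05,
        1.06021960e-02,  2.29896170e-05]), 'position': array([ 0.22678163, -0.55519938,  0.23024251]), 'eef_rot': array([-3.13977463e+00, -1.14979347e-04,  3.87747533e-01]), 'contact_force': array([-0.4276957 , -0.5436038 , -0.34180808]), 'moment': array([ 0.01316302, -0.00943379, -0.00279951]), 'finger_force': 0.0, 'width': 0.9998344364127855}
```

View pics/top0.png

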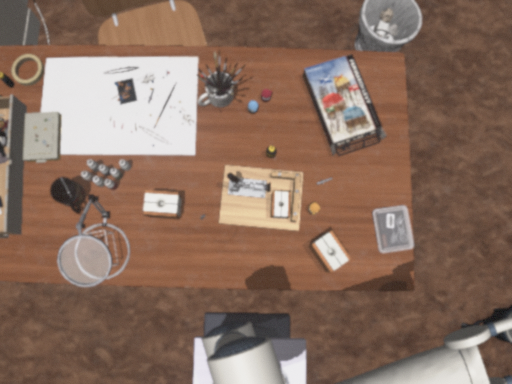

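View pics/side0.png

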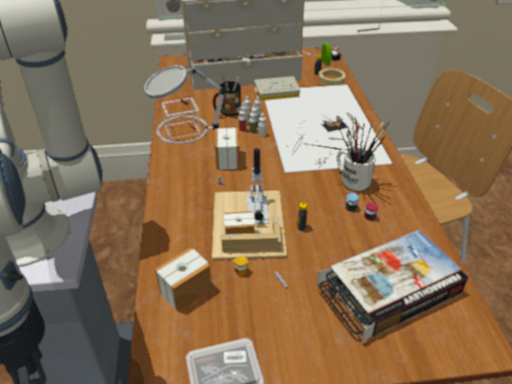

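```bash
cat > h.py <<'E'
from rig import robot
import cv2,numpy as np
def ray(n,uv,c=None):
    c=c or robot.calibration(n);K=np.array([[c['fx'],0,c['cx']],[0,c['fy'],c['cy']],[0,0,1]])
    p=cv2.undistortPoints(np.array(uv,float).reshape(-1,1,2),K,np.array(c['dist_coeffs'])).reshape(-1,2)
    R=np.array(c['R']);t=np.array(c['t'])
    return -R.T@t,np.c_[p,np.ones(len(p))]@R
def onz(n,uv,z,c=None):
    o,d=ray(n,uv,c);return o+d*((z-o[2])/d[:,2])[:,None]
def proj(n,X,c=None):
    c=c or robot.calibration(n);K=np.array([[c['fx'],0,c['cx']],[0,c['fy'],c['cy']],[0,0,1]])
    return cv2.projectPoints(np.array(X,float).reshape(-1,1,3),cv2.Rodrigues(np.array(c['R']))[0],np.array(c['t']),K,np.array(c['dist_coeffs']))[0].reshape(-1,2)
E
python3 - <<'E'
import cv2,numpy as np
a=cv2.imread("pics/top0.png")[158:238,210:310];b=cv2.imread("pics/side0.png")[140:270,200:300]
a=cv2.resize(a,None,fx=5,fy=5,interpolation=cv2.INTER_CUBIC);b=cv2.resize(b,None,fx=3,fy=3,interpolation=cv2.INTER_CUBIC)
o=np.zeros((400,800,3),np.uint8);o[:400,:500]=a;o[:390,500:]=b;cv2.imwrite("pics/c0.png",o)
E
```

```text
(no output)
```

View pics/c0.png

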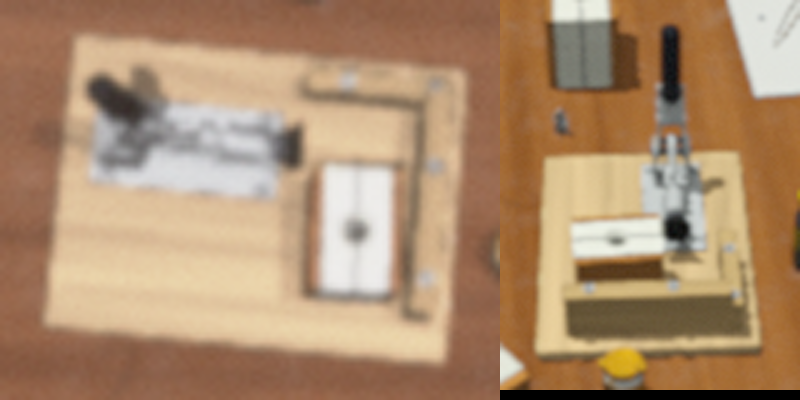

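Run:
```python
from h import *
f=lambda P:np.array(P)/5+[209.5,157.5]
B=onz("top",f([(76,36),(466,70),(445,362),(45,325)]),.012)[:,:2]
M=onz("top",f([(320,162),(398,166),(390,298),(308,294)]),.072)[:,:2]
print(np.round(B,4),B.mean(0));
yaw=lambda v:np.arctan2(v[1],v[0])
for P in(B,M):
    print([round(np.linalg.norm(P[i]-P[(i+1)%4]),3) for i in range(4)])
    print("yaw",yaw(P[0]-P[3]),yaw(P[1]-P[2]),yaw(P[0]-P[1])-np.pi/2,yaw(P[3]-P[2])-np.pi/2, P.mean(0))
y=yaw(B[0]-B[1]+0)-np.pi/2; C=B.mean(0);R=np.array([[np.cos(y),-np.sin(y)],[np.sin(y),np.cos(y)]])
print("mould in board",(M.mean(0)-C)@R)
print("fence/stop",(onz("top",f([(418,100),(405,316)]),.058)[:,:2]-C)@R,(onz("top",f([(305,94),(420,104)]),.046)[:,:2]-C)@R)
print("pad",(onz("top",f([(295,145)]),.044)[:,:2]-C)@R)
print("lever end", onz("top",f([(100,90)]),.161), (onz("top",f([(100,90)]),.161)[:,:2]-C)@R)
s=np.array([(500+0,0)]);g=lambda P:(np.array(P)-[500,0])/3+[199.67,139.67]
Bs=onz("side",g([(545,158),(740,152),(760,348),(536,352)]),.012)[:,:2];print("side board",Bs,Bs.mean(0))
print("side fence top",(onz("side",g([(565,288),(745,283)]),.058)[:,:2]-C)@R)
print("side mould top",(onz("side",g([(570,222),(572,258)]),.072)[:,:2]-C)@R)
```

```text
[[ 0.6539  0.0844]
 [ 0.6387 -0.1482]
 [ 0.4643 -0.136 ]
 [ 0.481   0.0976]] [ 0.55947092 -0.0255712 ]
[np.float64(0.233), np.float64(0.175), np.float64(0.234), np.float64(0.173)]
yaw -0.07626183050241427 -0.07011982770037177 -0.06533663248235988 -0.0715392261922152 [ 0.55947092 -0.0255712 ]
[np.float64(0.044), np.float64(0.075), np.float64(0.046), np.float64(0.075)]
yaw -0.07858888116119744 -0.05445405091501288 -0.02939221303841566 -0.028165489665267884 [ 0.53225115 -0.07723202]
mould in board [-0.02378874 -0.05332778]
fence/stop [[ 0.05657316 -0.08549276]
 [-0.068299   -0.08673286]] [[ 0.05682597 -0.02105491]
 [ 0.05685209 -0.0879537 ]]
pad [[ 0.02678138 -0.01769164]]
lever end [[0.59077107 0.06520451 0.161     ]] [[0.0253066  0.09262562]]
side board [[ 0.47755245  0.09238076]
 [ 0.6526067   0.08022434]
 [ 0.63268213 -0.15529578]
 [ 0.45973029 -0.13954902]] [ 0.55564289 -0.03055992]
side fence top [[-0.0675646  -0.09757915]
 [ 0.07077177 -0.09912814]]
side mould top [[-0.06339596 -0.03843185]
 [-0.06163392 -0.07935772]]
```

```bash
cat >> h.py <<'E'
from scipy.spatial.transform import Rotation as Ro
C=np.array([.558,-.028]);YAW=-.07
def b2w(x,y): c,s=np.cos(YAW),np.sin(YAW);return C+[c*x-s*y,s*x+c*y]
def w2b(p): c,s=np.cos(YAW),np.sin(YAW);d=np.array(p)[...,:2]-C;return np.stack([c*d[...,0]+s*d[...,1],-s*d[...,0]+c*d[...,1]],-1)
def go(x,y,z):
    s=robot.get_state();R0=Ro.from_euler('xyz',s['eef_rot']);R1=Ro.from_euler('xyz',[np.pi,0,YAW])
    d=np.r_[b2w(x,y),z]-s['position']
    print("travel cm",np.round(R0.inv().apply(d)*100,2),"ang",np.round((R0.inv()*R1).as_rotvec(degrees=True),1))
E
python3 -c "
from h import *
go(-.03,.005,.17)"
```

```text
travel cm [ 48.13 -38.05   6.1 ] ang [-0.1  0.  26.2]
```

carry_out --fingers '[0, 0, 0, 0, 0, 0, 0, 0, 0, 0, 0, 0, 0, 0, 0, 0, 0, 0]' --travel '[[3, -2.4, 0], [6, -4.8, 0], [9.5, -7.5, 0], [13, -10.3, 0], [16.5, -13, 0], [20, -15.8, 0], [23.5, -18.5, 0], [27, -21.3, 0], [30.5, -24, 0], [34, -26.9, 0], [37.5, -29.6, 0], [41, -32.4, 0], [44.5, -35.2, 0], [47, -37.1, 0], [48.1, -38, 2], [48.1, -38, 4], [48.1, -38, 6], [48.1, -38, 6]]' --angular '[[0, 0, 2], [0, 0, 4], [0, 0, 6], [0, 0, 8], [0, 0, 10], [0, 0, 12], [0, 0, 14], [0, 0, 16], [0, 0, 18], [0, 0, 20], [0, 0, 22], [0, 0, 24], [0, 0, 26.2], [0, 0, 26.2], [0, 0, 26.2], [0, 0, 26.2], [0, 0, 26.2], [0, 0, 26.2]]'

```text
t: 1.9
position: [0.5269, -0.0214, 0.1673]
eef_rot: [-3.141, 0.007, -0.069]
contact_force: [0.4, -0.3, -1.1]
width: 0.001
finger_force: 0.0
```

Run:
```python
from h import *
s=robot.get_state();c=robot.calibration("wrist");im=robot.get_image("wrist")
import pickle;pickle.dump(c,open("w1.pkl","wb"))
cv2.imwrite("pics/w1.png",cv2.resize(im[:,:,::-1],None,fx=1.5,fy=1.5))
print(s['t'],s['position'],s['eef_rot'],w2b(s['position']))
```

```text
1.9 [ 0.52686747 -0.02135832  0.16725776] [-3.14139281  0.00685003 -0.06898328] [-0.03152083  0.00444792]
```

View pics/w1.png

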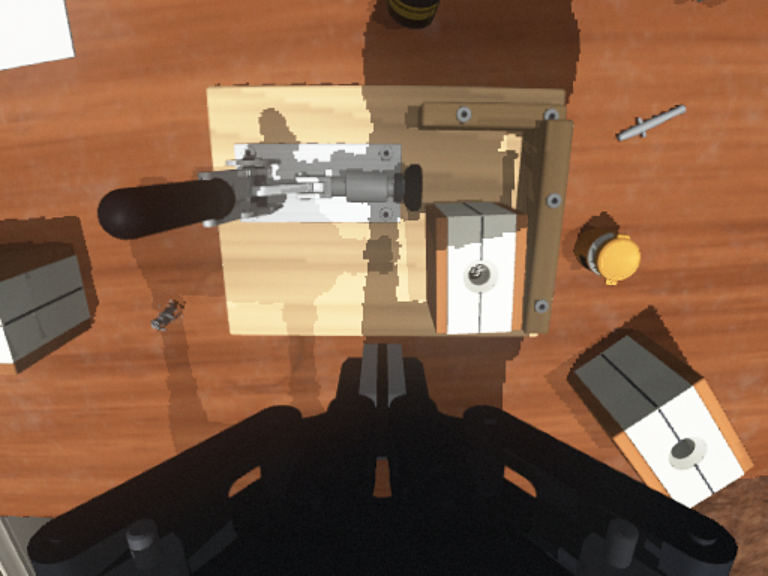

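Run:
```python
from h import *
import pickle;c=pickle.load(open("w1.pkl","rb"))
W=lambda P,z:onz("wrist",np.array(P)/1.5-.17,z,c)[:,:2]
P=lambda n,a:print(n,np.round(w2b(a),4).tolist())
b=W([(208,87),(566,90),(230,335)],.012);P("board far",b);print("yaw",np.arctan2(*(b[0]-b[1])[::-1])-np.pi/2)
P("fence inner",W([(544,122),(527,333)],.058));P("stop",W([(422,127),(545,131)],.046))
P("mould TL TR BR BL",W([(432,203),(522,208),(524,333),(434,333)],.072));P("hole",W([(480,275)],.072))
P("padface",W([(421,187)],.044));P("lever end",W([(120,214)],.161));P("base",W([(402,145),(402,222)],.014))
```

```text
board far [[0.0855, 0.1167], [0.0841, -0.1146], [-0.0878, 0.1188]]
yaw -0.07593512505061639
fence inner [[0.0609, -0.0855], [-0.0656, -0.0881]]
stop [[0.058, -0.0188], [0.0567, -0.0908]]
mould TL TR BR BL [[0.0172, -0.023], [0.0149, -0.0726], [-0.0595, -0.0811], [-0.0594, -0.0269]]
hole [[-0.0234, -0.0519]]
padface [[0.0236, -0.0192]]
lever end [[0.024, 0.0961]]
base [[0.0484, -0.0088], [-0.0023, -0.0095]]
```

carry_out --fingers '[0, 0, 0, 0, 0, 0, 0, 0, 0, 0, 0, 0, 0, 0, 0, 0]' --travel '[[0.3, 0, 2], [0.3, 0, 4.5], [0.3, 0, 7], [0.3, 0, 9.5], [0.3, 0, 12], [0.3, 0, 13.8], [0.3, 0, 13.8], [0.3, 0.3, 13.8], [0.3, 0.6, 13.8], [0.3, 0.9, 13.8], [0.3, 1.2, 13.8], [0.3, 1.4, 13.8], [0.3, 1.6, 13.8], [0.3, 1.8, 13.8], [0.3, 2.0, 13.8], [0.3, 2.0, 13.8]]' --angular '[[0, 0, 0], [0, 0, 0], [0, 0, 0], [0, 0, 0], [0, 0, 0], [0, 0, 0], [0, 0, 0], [0, 0, 0], [0, 0, 0], [0, 0, 0], [0, 0, 0], [0, 0, 0], [0, 0, 0], [0, 0, 0], [0, 0, 0], [0, 0, 0]]'

```text
t: 3.55
position: [0.5306, -0.0416, 0.034]
eef_rot: [-3.141, -0.001, -0.069]
contact_force: [0.8, 3.6, 3.9]
width: -0.0
finger_force: 2.7
```

Run:
```python
from h import *
s=robot.get_state();print(s['contact_force'],s['position'],w2b(s['position']));im=robot.get_image("wrist")
cv2.imwrite("pics/w2.png",im[:,:,::-1])
```

```text
[0.7667231  3.55881459 3.9269232 ] [ 0.53057496 -0.04164951  0.03397472] [-0.0264032  -0.01553427]
```

View pics/w2.png

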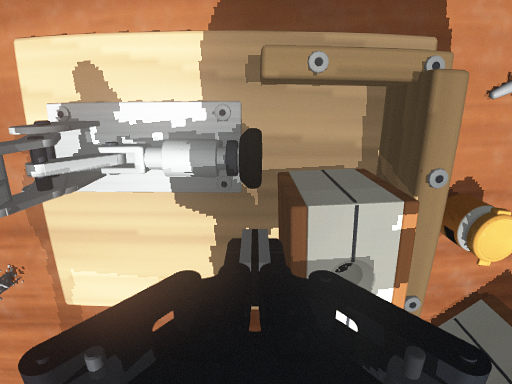

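carry_out --fingers '[0, 0, 0, 0, 0]' --travel '[[0, 0.15, 0.3], [0, 0.25, 0.4], [0, 0.35, 0.4], [0, 0.35, 0.4], [0, 0.35, 0.4]]' --angular '[[0, 0, 0], [0, 0, 0], [0, 0, 0], [0, 0, 0], [0, 0, 0]]'

```text
t: 4.1
position: [0.5314, -0.0431, 0.0331]
eef_rot: [-3.138, -0.004, -0.068]
contact_force: [-3.8, 14.2, 19.7]
width: -0.003
finger_force: 11.8
```

carry_out --fingers '[0, 0, 0, 0, 0, 0, 0, 0, 0, 0, 0, 0]' --travel '[[0, -0.3, -0.4], [0, -0.8, -0.4], [0, -1.5, -0.4], [0, -1.5, -2], [0, -1.5, -4], [-2, -1, -6], [-5, -0.5, -8], [-7.5, 0, -8], [-8.5, 1, -8], [-8.5, 2, -8], [-8.5, 3, -8], [-8.5, 3, -8]]' --angular '[[0, 0, 0], [0, 0, 0], [0, 0, 0], [0, 0, 0], [0, 0, 0], [0, 0, 0], [0, 0, 0], [0, 0, 0], [0, 0, 0], [0, 0, 0], [0, 0, 0], [0, 0, 0]]'

```text
t: 5.3
position: [0.4433, -0.0709, 0.1088]
eef_rot: [3.141, 0.001, -0.071]
contact_force: [1.3, 0.8, -0.3]
width: 0.003
finger_force: 0.0
```

Run:
```python
from h import *
import pickle
s=robot.get_state();c=robot.calibration("wrist");im=robot.get_image("wrist");pickle.dump(c,open("w3.pkl","wb"))
print(s['contact_force'],s['position'],w2b(s['position']));
cv2.imwrite("pics/w3.png",cv2.resize(im[:,:,::-1],None,fx=1.5,fy=1.5))
```

```text
[ 1.26172854  0.76803235 -0.34921334] [ 0.4432738  -0.07092044  0.10881429] [-0.11144326 -0.0508396 ]
```

View pics/w3.png

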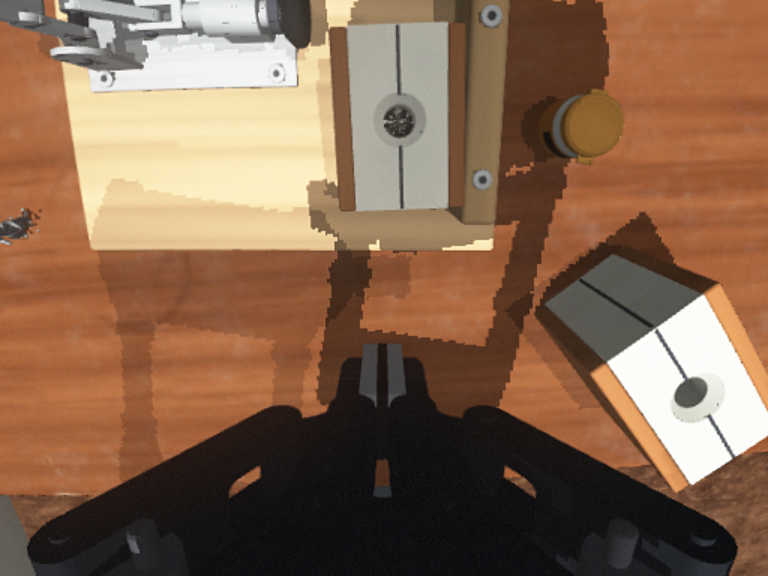

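Run:
```python
from h import *
import pickle;c=pickle.load(open("w3.pkl","rb"))
W=lambda P,z:onz("wrist",np.array(P)/1.5-.17,z,c)[:,:2]
P=lambda n,a:print(n,np.round(w2b(a),4).tolist())
P("mould TL TR BR BL",W([(332,27),(466,22),(462,207),(342,210)],.072));P("hole, seam",W([(399,121),(398,25),(402,208)],.072))
P("fence",W([(470,22),(462,222)],.058));P("other",W([(545,300),(605,362)],.085))
go(-.085,-.059,.10)
```

```text
mould TL TR BR BL [[0.0099, -0.0326], [0.0118, -0.0828], [-0.0576, -0.0842], [-0.0588, -0.0348]]
hole, seam [[-0.024, -0.0579], [0.0105, -0.0573], [-0.058, -0.0595]]
fence [[0.0156, -0.0869], [-0.0659, -0.0871]]
other [[-0.0937, -0.118], [-0.1222, -0.148]]
travel cm [2.65 0.88 0.87] ang [-0.   0.1 -0.1]
```

carry_out --fingers '[0, 0, 0, 0, 0, 0, 0, 0, 0, 0, 0, 0, 0, 0, 0, 0, 0, 0, 0, 0]' --travel '[[0, 0.4, 2], [0, 0.4, 4], [0, 0.4, 6], [0, 0.4, 7.6], [0.8, 0.4, 7.6], [2, 0.4, 7.6], [2.8, 0.4, 7.6], [3.4, 0.4, 7.6], [3.8, 0.4, 7.6], [4.2, 0.4, 7.6], [4.6, 0.4, 7.6], [5, 0.4, 7.6], [5.4, 0.4, 7.6], [5.8, 0.4, 7.6], [6.2, 0.4, 7.6], [6.6, 0.4, 7.6], [7, 0.4, 7.6], [7.4, 0.4, 7.6], [7.8, 0.4, 7.6], [7.8, 0.4, 7.6]]' --angular '[[0, 0, 0], [0, 0, 0], [0, 0, 0], [0, 0, 0], [0, 0, 0], [0, 0, 0], [0, 0, 0], [0, 0, 0], [0, 0, 0], [0, 0, 0], [0, 0, 0], [0, 0, 0], [0, 0, 0], [0, 0, 0], [0, 0, 0], [0, 0, 0], [0, 0, 0], [0, 0, 0], [0, 0, 0], [0, 0, 0]]'

```text
t: 7.35
position: [0.5214, -0.0789, 0.0332]
eef_rot: [-3.142, -0.001, -0.069]
contact_force: [0.3, 0.5, 0.9]
width: 0.003
finger_force: 0.0
```

```bash
python3 -c "
from h import *
s=robot.get_state();print(w2b(s['position']),s['position'])"
```

```text
[-0.03294033 -0.0533738 ] [ 0.52140722 -0.07893914  0.033193  ]
```

carry_out --fingers '[0, 0, 0, 0, 0]' --travel '[[0.2, 0, 0], [0.4, 0, 0], [0.6, 0, 0], [0.8, 0, 0], [0.9, 0, 0]]' --angular '[[0, 0, 0], [0, 0, 0], [0, 0, 0], [0, 0, 0], [0, 0, 0]]'

```text
t: 7.85
position: [0.5296, -0.0795, 0.0332]
eef_rot: [-3.142, 0.0, -0.069]
contact_force: [-3.0, 0.1, 2.1]
width: 0.0
finger_force: 1.7
```

carry_out --fingers '[0, 0, 0]' --travel '[[0.1, 0, 0], [0.2, 0, 0], [0.3, 0, 0]]' --angular '[[0, 0, 0], [0, 0, 0], [0, 0, 0]]'

```text
t: 8.15
position: [0.5311, -0.0797, 0.0332]
eef_rot: [3.141, 0.004, -0.07]
contact_force: [-12.7, 0.3, 7.7]
width: 0.0
finger_force: 5.8
```

carry_out --fingers '[0, 0, 0, 0]' --travel '[[0.1, 0, 0], [0.1, 0, 0], [0.1, 0, 0], [0.1, 0, 0]]' --angular '[[0, 0, 0], [0, 0, 0], [0, 0, 0], [0, 0, 0]]'

```text
t: 8.55
position: [0.5312, -0.08, 0.0332]
eef_rot: [3.141, 0.006, -0.07]
contact_force: [-14.2, -1.0, 9.4]
width: -0.001
finger_force: 6.8
```

carry_out --fingers '[0, 0, 0, 0, 0, 0, 0]' --travel '[[-0.5, 0, 0], [-2, 0, 0], [-5, 0, -2], [-6, 0, -5], [-6, 0, -8], [-4.5, 0, -10], [-4.5, 0, -10]]' --angular '[[0, 0, 0], [0, 0, 0], [0, 0, 0], [0, 0, 0], [0, 0, 0], [0, 0, 0], [0, 0, 0]]'

```text
t: 9.25
position: [0.4914, -0.0771, 0.1372]
eef_rot: [3.141, -0.009, -0.069]
contact_force: [0.4, -0.4, -0.2]
width: -0.001
finger_force: 0.0
```

Run:
```python
from h import *
import pickle
s=robot.get_state();c=robot.calibration("wrist");im=robot.get_image("wrist");pickle.dump(c,open("w4.pkl","wb"))
print(s['contact_force'],s['position'],w2b(s['position']));
cv2.imwrite("pics/w4.png",cv2.resize(im[:,:,::-1],None,fx=1.5,fy=1.5))
```

```text
[ 0.38134451 -0.3678401  -0.17999783] [ 0.49143047 -0.07705382  0.13717402] [-0.06297553 -0.05358975]
```

View pics/w4.png

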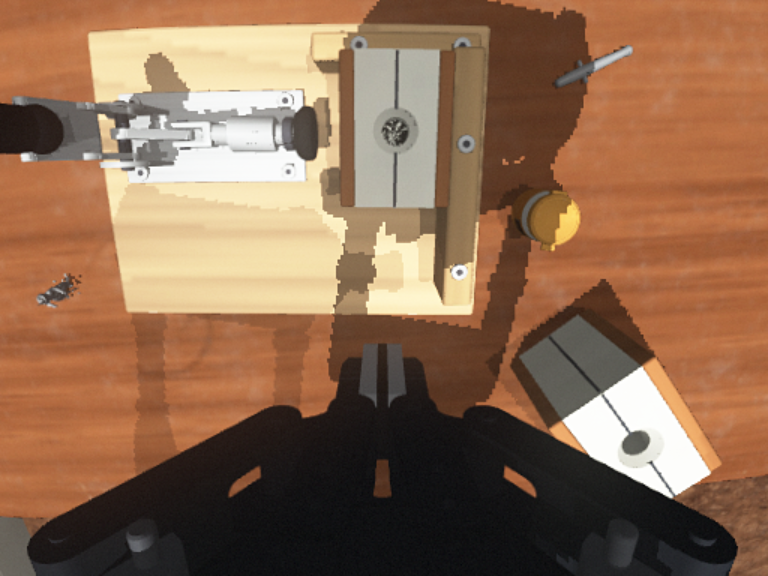

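Run:
```python
from h import *
go(.0245,.145,.22)
py,h=.0846,.0150
for th in np.r_[0:1.25:.1,1.19,1.25]:
    a=1.655-th;f=1.80-th;d=np.array([-np.cos(f),np.sin(f)]);n=np.array([np.sin(f),np.cos(f)])
    p=np.array([py,.044])+.1175*np.array([-np.cos(a),np.sin(a)])-.015*d+.009*n
    print(round(th,2),"TCP y,z cm",np.round((p+[h,0])*100,2))
```

```text
travel cm [  8.94 -19.84  -8.49] ang [ 0.  -0.2  0. ]
0.0 TCP y,z cm [11.48 14.44]
0.1 TCP y,z cm [10.47 14.55]
0.2 TCP y,z cm [ 9.46 14.55]
0.3 TCP y,z cm [ 8.45 14.44]
0.4 TCP y,z cm [ 7.45 14.24]
0.5 TCP y,z cm [ 6.48 13.94]
0.6 TCP y,z cm [ 5.55 13.55]
0.7 TCP y,z cm [ 4.66 13.06]
0.8 TCP y,z cm [ 3.82 12.49]
0.9 TCP y,z cm [ 3.04 11.84]
1.0 TCP y,z cm [ 2.33 11.11]
1.1 TCP y,z cm [ 1.7  10.31]
1.2 TCP y,z cm [1.15 9.46]
1.19 TCP y,z cm [1.2  9.55]
1.25 TCP y,z cm [0.91 9.01]
```

carry_out --fingers '[0, 0, 0, 0, 0, 0, 0, 0, 0, 0, 0, 0]' --travel '[[0, 0, -3], [0, 0, -6], [0.5, -1, -8.5], [2, -4, -8.5], [4, -8, -8.5], [6, -12, -8.5], [8, -16, -8.5], [8.9, -19, -8.5], [8.9, -19.8, -8.5], [8.9, -19.8, -4.5], [8.9, -19.8, -1], [8.9, -19.8, -1]]' --angular '[[0, 0, 0], [0, 0, 0], [0, 0, 0], [0, 0, 0], [0, 0, 0], [0, 0, 0], [0, 0, 0], [0, 0, 0], [0, 0, 0], [0, 0, 0], [0, 0, 0], [0, 0, 0]]'

```text
t: 10.5
position: [0.5874, 0.1137, 0.1353]
eef_rot: [3.139, 0.013, -0.07]
contact_force: [-0.1, -0.5, -1.0]
width: -0.001
finger_force: 0.0
```

```bash
python3 -c "
from h import *
s=robot.get_state();print(w2b(s['position']),s['position'],s['contact_force'])
go(.0245,.115,.1444)"
```

```text
[0.01941203 0.14342287] [0.58739589 0.11371389 0.13526144] [-0.07008034 -0.51422769 -1.00588608]
travel cm [ 0.5   2.85 -0.91] ang [0.2 0.7 0. ]
```

carry_out --fingers '[0, 0, 0]' --travel '[[0.2, 0.5, -0.6], [0.2, 1.5, -0.6], [0.2, 1.5, -0.6]]' --angular '[[0, 0, 0], [0, 0, 0], [0, 0, 0]]'

```text
t: 10.8
position: [0.5934, 0.0979, 0.1527]
eef_rot: [-3.141, -0.005, -0.071]
contact_force: [-0.4, 0.0, 0.2]
width: -0.001
finger_force: 0.0
```

```bash
python3 -c "
from h import *
s=robot.get_state();print(w2b(s['position']),s['position'],s['contact_force'],s['eef_rot'])
go(.0245,.115,.1444)"
```

```text
[0.02648358 0.12808623] [0.59337743 0.09792021 0.15274163] [-0.41265613  0.04632853  0.23783099] [-3.14136642 -0.00523238 -0.07124963]
travel cm [-0.2   1.31  0.83] ang [-0.  -0.3 -0.1]
```

carry_out --fingers '[0, 0, 0, 0, 0, 0, 0, 0, 0, 0, 0, 0, 0, 0, 0]' --travel '[[-0.15, 0.4, 0.5], [-0.15, 0.8, 0.8], [-0.15, 1.3, 0.8], [-0.15, 1.8, 0.75], [-0.15, 2.3, 0.7], [-0.15, 2.8, 0.7], [-0.15, 3.3, 0.7], [-0.15, 3.8, 0.75], [-0.15, 4.3, 0.8], [-0.15, 4.8, 0.9], [-0.15, 5.3, 1.0], [-0.15, 5.8, 1.2], [-0.15, 6.3, 1.35], [-0.15, 6.3, 1.35], [-0.15, 6.3, 1.35]]' --angular '[[0, 0, 0], [0, 0, 0], [0, 0, 0], [0, 0, 0], [0, 0, 0], [0, 0, 0], [0, 0, 0], [0, 0, 0], [0, 0, 0], [0, 0, 0], [0, 0, 0], [0, 0, 0], [0, 0, 0], [0, 0, 0], [0, 0, 0]]'

```text
t: 12.3
position: [0.5861, 0.0367, 0.1357]
eef_rot: [-3.142, 0.0, -0.07]
contact_force: [0.4, 0.2, 0.4]
width: -0.001
finger_force: 0.0
```

```bash
python3 -c "
from h import *
s=robot.get_state();print(w2b(s['position']),s['position'],s['contact_force'],s['eef_rot'])
im=robot.get_image('wrist');cv2.imwrite('pics/w5.png',im[:,:,::-1])
im=robot.get_image('side');cv2.imwrite('pics/s5.png',cv2.resize(im[120:280,180:320,::-1],None,fx=3,fy=3))
"
```

```text
[0.02352692 0.06654113] [0.58612338 0.03673264 0.13566064] [0.35741777 0.19770637 0.44706078] [-3.14152864e+00  2.44853930e-04 -6.97627776e-02]
```

View pics/w5.png

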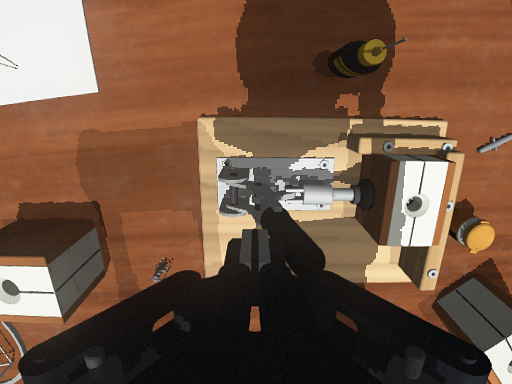

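carry_out --fingers '[0, 0, 0, 0, 0, 0, 0, 0]' --travel '[[0, 0.5, 0.0], [0, 1.1, 0.1], [0, 1.5, 0.25], [0, 2.0, 0.5], [0, 2.4, 0.8], [0, 2.8, 1.1], [0, 3.2, 1.4], [0, 3.6, 1.75]]' --angular '[[0, 0, 0], [0, 0, 0], [0, 0, 0], [0, 0, 0], [0, 0, 0], [0, 0, 0], [0, 0, 0], [0, 0, 0]]'

```text
t: 13.2
position: [0.5839, 0.0005, 0.1185]
eef_rot: [3.142, -0.001, -0.07]
contact_force: [-0.4, 0.8, 3.7]
width: 0.001
finger_force: 1.5
```

```bash
python3 -c "
from h import *
s=robot.get_state();print(w2b(s['position']),s['position'],s['contact_force'],s['eef_rot'])
"
```

```text
[0.02386727 0.03027481] [5.83926326e-01 5.31326201e-04 1.18541920e-01] [-0.39150136  0.81095402  3.69004432] [ 3.14152463e+00 -1.02466774e-03 -6.95480090e-02]
```

carry_out --fingers '[0, 0, 0, 0, 0, 0, 0, 0]' --travel '[[0, 0.35, 0.4], [0, 0.7, 0.75], [0, 1.0, 1.15], [0, 1.3, 1.55], [0, 1.6, 2.0], [0, 1.85, 2.4], [0, 2.0, 2.6], [0, 2.0, 2.6]]' --angular '[[0, 0, 0], [0, 0, 0], [0, 0, 0], [0, 0, 0], [0, 0, 0], [0, 0, 0], [0, 0, 0], [0, 0, 0]]'

```text
t: 14.0
position: [0.582, -0.0192, 0.0916]
eef_rot: [3.142, 0.001, -0.07]
contact_force: [-0.9, 0.6, 0.5]
width: -0.001
finger_force: 0.0
```

```bash
python3 -c "
from h import *
s=robot.get_state();print(w2b(s['position']),s['position'],s['contact_force'],s['eef_rot'])
"
```

```text
[0.02333313 0.01041959] [ 0.58200476 -0.01923792  0.09164102] [-0.88887996  0.61390154  0.52256513] [ 3.14157589e+00  9.81812732e-04 -6.97764153e-02]
```

carry_out --fingers '[0, 0, 0, 0]' --travel '[[0, 0.1, 0.2], [0, 0.15, 0.4], [0, 0.15, 0.6], [0, 0.15, 0.6]]' --angular '[[0, 0, 0], [0, 0, 0], [0, 0, 0], [0, 0, 0]]'

```text
t: 14.4
position: [0.5828, -0.0203, 0.0895]
eef_rot: [-3.141, -0.003, -0.069]
contact_force: [-5.1, 1.1, 12.4]
width: 0.002
finger_force: 5.0
```

carry_out --fingers '[0, 0, 0, 0, 0, 0, 0, 0, 0]' --travel '[[0, -0.2, -1], [0, -0.5, -3], [0, -0.5, -6], [-2, -0.5, -9], [-5, -0.5, -10], [-8, -0.5, -10], [-9, 1, -10], [-9, 2.5, -10], [-9, 2.5, -10]]' --angular '[[0, 0, 0], [0, 0, 0], [0, 0, 0], [0, 0, 0], [0, 0, 0], [0, 0, 0], [0, 0, 0], [0, 0, 0], [0, 0, 0]]'

```text
t: 15.3
position: [0.4905, -0.0402, 0.1868]
eef_rot: [3.141, -0.001, -0.071]
contact_force: [-0.4, 1.1, -0.7]
width: 0.0
finger_force: 0.0
```

Run:
```python
from h import *
import pickle
s=robot.get_state();c=robot.calibration("wrist");im=robot.get_image("wrist");pickle.dump(c,open("w6.pkl","wb"))
print(s['t'],s['contact_force'],s['position'],w2b(s['position']));
o=np.zeros((384,800,3),np.uint8);o[:,:512]=im[:,:,::-1]
o[:384,512:]=cv2.resize(robot.get_image("side")[130:274,200:308,::-1],(288,384));cv2.imwrite("pics/w6.png",o)
```

```text
15.3 [-0.41101852  1.10418894 -0.72202211] [ 0.49047839 -0.04020873  0.18683305] [-0.06650234 -0.01690149]
```

View pics/w6.png

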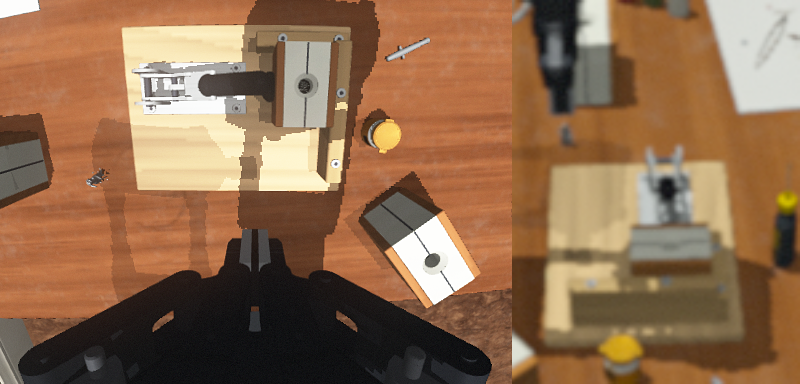

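Run:
```python
from h import *
import pickle;c=pickle.load(open("w6.pkl","rb"))
P=lambda n,p,z:print(n,np.round(w2b(onz("wrist",p,z,c)[:,:2]),4).tolist())
P("lever end",[(271,86)],.097);P("hole, seam ends",[(305.5,86),(305.5,42),(304,127)],.072)
P("fence inner far/near",[(343,50),(329,183)],.058);P("stop visible L",[(258,46)],.046)
c4=pickle.load(open("w4.pkl","rb"))
print("before clamp hole",w2b(onz("wrist",np.array([(397,130)])/1.5,.072,c4)[:,:2]))
```

```text
lever end [[0.0209, -0.03]]
hole, seam ends [[0.0225, -0.0607], [0.0573, -0.0593], [-0.012, -0.0608]]
fence inner far/near [[0.054, -0.0948], [-0.0669, -0.0904]]
stop visible L [[0.0586, -0.0206]]
before clamp hole [[ 0.02312906 -0.06089638]]
```

```bash
python3 -c "
from rig import robot
print(robot.job_done())"
```

```text
the job is handed in; nothing more can be done
None
```

I pushed the mould home against the end stop and fence and pushed the toggle lever over until it snapped down; it stayed down with the hand clear. The job is handed in with no verdict returned. The last camera check put the mould within about 1 mm of the seat; I did not measure the pad force directly.

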